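Press the end cap home and hold the barrel down in the V-block

TASK

Lift the steel barrel whose red cap is not fully pushed on out of its timber rest and lay it in the V-block with the red cap towards the yellow end stop; then push it along the V against the stop until the cap is fully home on the barrel. Finish while still holding the barrel with the gripper, cap against the stop, pressed firmly down (10 N or more beyond its own weight) so that it bears on both faces of the V; do not let go. Leave the brass barrel, the flange and the blue jar where they are.

Things in the scene. Friction and masses are not known exactly. Their poses are not given: they have to be found in the camera images.
- barrel: bright steel barrel (cylinder), diameter 36 mm, 170 mm long, about 0.35 kg. Origin at the middle of its axis; its y axis runs along the barrel, and the red cap is at the +y end. It starts lying level in one of two slotted timber rests, axis about 42 mm above the bench.
- cap (a joint): how far the red cap is pushed into the barrel's +y end: about 0 to 0.003 at the start (its flange stands 7 to 10 mm off the barrel's end, a black stem showing), 0.010 = fully home, flange against the barrel. It stays where it is left and needs about 5 N to move. Red flange: diameter 32 mm, 8 mm thick.
- cap_face (a point): centre of the cap's outer face, on the barrel's axis: 103 mm from the barrel's origin with the joint at 0, 93 mm when fully home.
- vblock: fixed V-block: dark steel plate 90 x 236 x 12 mm (x, y, z), origin at the centre of its underside. The 90 degree V runs along its y axis, opening upward, on two light-metal saddles (24 mm long, 68 mm wide, 44 mm tall) at y = -58 and +58 mm; between them a 92 mm open gap above the plate, for fingers. At its +y end a yellow end stop, 44 mm wide, 62 mm tall.
- seat (a point): on the V-block: where the barrel's origin lies when it is seated in the V, with the cap fully home and touching the stop. 48 mm above the bench, over the V-block's origin.
- stop_face (a point): centre of the end stop's face that looks along the V (towards -y of the V-block), 93 mm from point seat in +y, on the axis of a seated barrel.
- v_far: the V's face on the V-block's +x side (both saddles), fixed to the V-block. Origin on its line of contact with a seated barrel, 12.7 mm beside and 12.7 mm below the barrel's axis. Axes as the V-block's.
- v_near: the V's face on the V-block's -x side (both saddles), likewise.
- rest_a: fixed timber rest that holds the steel barrel: base board 66 x 150 x 12 mm, origin at the centre of its underside, y along the barrel. Two slotted supports, 30 mm tall and 54 mm wide, at y = -58 and +58 mm; between them an open gap of 94 mm above the 12 mm board, for the fingers.
- rest_b: the same rest, holding the brass barrel. The two rests may have changed places.
- brass_barrel: bystander: brass-coloured barrel without a cap, diameter 36 mm, 170 mm long, origin at the middle of its axis (its y). Leave it.
- flange: bystander: dark steel pipe flange, 84 mm across, 26 mm tall, origin at the centre of its underside. Leave it.
- jar: bystander: blue jar with a white lid, 60 mm across, 70 mm tall, origin at the centre of its underside. Leave it.
There are look-alikes about, which are no part of the job. Of the things like the barrel, leave any that is green; of the rest the larger one is meant.

How it is judged:
On the way, in this order (a step that is already met when the one before it is completed fails the run):
1. the barrel lies in the V-block (z of barrel in the frame of seat below 0.003 m and x of barrel in the frame of seat between -0.004 and 0.004 m and y of barrel in the frame of seat between -0.06 and 0.01 m and angle between the y axis of barrel and the y axis of vblock, either way round below 0.06 rad), for 0.1 s.
2. the cap is pressed fully home (value of joint cap above 0.0085 m), for 0.1 s.
At the end, for the whole second after the job is handed in: The red cap is home (joint over 8.5 mm of 10) with its face within 4 mm of the stop; the barrel lies in the V (within 2.5 mm sideways, 2 mm in height, 0.035 rad), at rest, and the fingers hold it down so that each V face carries more than 5 N (its weight alone gives about 3 N at most) (value of joint cap above 0.0085 m and z of barrel in the frame of seat between -0.003 and 0.002 m and x of barrel in the frame of seat between -0.0025 and 0.0025 m and distance between cap_face and stop_face below 0.004 m and angle between the y axis of barrel and the y axis of vblock, either way round below 0.035 rad and contact force between barrel and v_far above 5 N and contact force between barrel and v_near above 5 N and contact force between the fingers and barrel above 3 N and linear speed of barrel below 0.02 m/s); the arm keeps its last pose, push and grip.
It fails at once if the brass barrel is moved (distance of brass_barrel from where it was at the start of the episode above 0.015 m).
It fails at once if the flange is moved (distance of flange from where it was at the start of the episode above 0.02 m).
It fails at once if the jar is moved (distance of jar from where it was at the start of the episode above 0.02 m).
It also fails if it takes over 64 s, if anything falls off the work surface, if the arm or the gripper's body presses on something with over 40 N, if the wrist force passes 120 N, or if a joint passes its speed limit or range.

ROBOT

A 7-joint arm with a two-finger parallel gripper is mounted at the origin on the work surface. World frame = base frame: x ahead of the robot, y to its left, z up, the work surface at z = 0. Lengths are in m, angles in rad, forces in N, time in s.
With the tool pointing down it reaches from about 0.4 to 0.875 m from the base axis. Payload 19.3 kg.
Tool frame: the origin (TCP) lies at the very end of the fingers, on their centre line; the grasp point (between the pads) lies 19 mm behind it; z points along the fingers, y is the line along which they close (so a half turn about z gives the same grasp; the last joint's range is limited). The gripper opens to 85 mm and grips with 20 to 120 N. Pads are 22 mm wide; open, the fingers measure 114 mm over their backs; the gripper's body (76 mm by 85 mm) begins 54 mm behind the grasp point. The pads swing forward as they close: fully open they stand 13 mm farther back than shut.
Start: joints at [1.087, 0.521, -0.036, 1.599, 0.021, 1.021, -0.113], TCP at [0.251, -0.572, 0.195] pointing down, gripper open.
Joint ranges: [-2.91, 2.91], [-0.3, 2.13], [-1.5, 1.42], [0.17, 2.43], [-1.26, 4.41], [0.16, 1.93], [-2.52, 2.52]. Speed limits (rad/s): [1.89, 1.89, 2.39, 2.39, 3.01, 3.01, 3.01].

INTERFACE

Orientations are given as [roll, pitch, yaw] about the fixed x, y, z axes, in that order (R = Rz(yaw) Ry(pitch) Rx(roll)).
In Python, from workcell import bot, grab_frame, calibration, job gives the robot as it stands.
- The arm moves only by the shell command python3 -m creep [FORCE], which reads ROWS from standard input. ROWS is a JSON object with one list for each field, all of the same length, 1 to 5, a row being the entries at one place: aperture (the finger opening in m), x, y, z (the shift in m), wx, wy, wz (a rotation vector in rad); each row is the pose to reach, as a shift and turn from the pose commanded when the command began, along the tool's axes at that moment; what a row does not reach only later rows make up. A row lasts 1/8 s, in which the tool goes at most 0.0625 m and 0.188 rad, less where a joint would pass 70% of its speed; a pose out of reach is approached as far as the arm can. The fingers move at their own pace and stop on an object; FORCE is the grip in N (left out, the last holds). Time passes only in rows, so rows that do not move let the fingers close. It prints the time, the measured TCP pose, the force, the opening and the grip force at its end. Input that does not fit is refused with a message, and nothing moves.
- bot.observe(): the state, without advancing time (a new reading comes with each control period).
- grab_frame(name): name is "scene" or "top" or "wrist"; returns (picture, depth): 384x512x3 uint8, blue, green, red; 384x512 float32, m along the optical axis (not along the pixel's ray), 0 where there is no reading.
- calibration(name): a dict with "vfov" (degrees; the focal length in pixels is half the picture's height over the tangent of half this angle, whatever the lens; pixels are square), "cx", "cy" (the principal point, pixels), "dist_coeffs" ([k1, k2, p1, p2, k3] as OpenCV has them; the pictures are not rectified), "eye" and "attitude" of the camera in the world. Camera axes: x right, y down, z forward; pixel columns grow to the right and rows downward; lengths in m; the calibration is good to about 2 mm. A picture is of the moment at which its call begins: read the wrist's pose just before it. calibration takes no time and is no camera call; for the wrist camera it gives the pose at the moment of the call.
- job.job_done(): hands the job in; it is judged then, once.
The state is a dict: "clock": time; "qpos": joint angles; "qd": joint speeds; "joint_efforts": joint torques, N m; "position": TCP position; "tool_rot": TCP orientation; "force": force on the tool from outside, world axes, zero at the start; "moment": the same for the moment, N m; "grip_width": finger opening in m; "finger_force": force on a finger pad.
Only numpy, scipy, OpenCV 4.12 (cv2) and the standard library are available. Lean on these libraries where they do the work, as an engineer would, in place of code of your own. Each camera call takes 0.05 s, during which the arm holds its last target. There are 200 camera calls.

## Working session

There is one attempt and no reset: what is moved stays moved. The work goes in short steps, Python scripts to look and compute and a shell command to move; the robot and the scene stay as the last step left them, time stands still between calls to the robot, and variables do not carry over. Pictures are saved under pics/ and viewed, at most 10 in all, crops included, and the job is handed in when it is done.

```bash
mkdir -p pics
cat > h.py <<'E'
import numpy as np, cv2
from scipy.spatial.transform import Rotation as R
from workcell import bot, grab_frame, calibration, job
def rot(a):
    a=np.array(a,float)
    if a.shape==(3,3): return a
    if a.size==3: return R.from_euler('xyz',a).as_matrix()
    return R.from_quat(a).as_matrix()
def K(c,h=384):
    f=h/2/np.tan(np.radians(c['vfov'])/2); return np.array([[f,0,c['cx']],[0,f,c['cy']],[0,0,1]])
def rays(c,uv):
    p=cv2.undistortPoints(np.array(uv,float).reshape(-1,1,2),K(c),np.array(c['dist_coeffs'],float)).reshape(-1,2)
    return np.c_[p,np.ones(len(p))]@rot(c['attitude']).T
def onplane(c,uv,z):
    d=rays(c,uv); e=np.array(c['eye']); return e+d*((z-e[2])/d[:,2])[:,None]
def withdepth(c,uv,dep):
    uv=np.array(uv); d=rays(c,uv); z=dep[uv[:,1].astype(int),uv[:,0].astype(int)]
    return np.array(c['eye'])+d*z[:,None]
E
python3 - <<'E'
from h import *
print(bot.observe())
for n in("scene","top","wrist"):
    c=calibration(n);p,d=grab_frame(n);print(n,c);np.savez(f'{n}0.npz',p=p,d=d);cv2.imwrite(f'pics/{n}0.png',p)
a=[cv2.imread(f'pics/{n}0.png') for n in("scene","top")]
E
```

```text
{'clock': 0.0, 'qpos': array([ 1.08676274,  0.52201638, -0.03630907,  1.59999968,  0.0212049 ,
        1.02108852, -0.11280067]), 'qd': array([-1.34828325e-05, -1.48061244e-03, -3.02598677e-04, -2.04550412e-03,
        8.92234737e-04,  1.66921685e-03,  2.31263412e-04]), 'joint_efforts': array([-1.07232307e-03, -9.27120137e+01,  1.97946198e+00, -3.69941032e+01,
        1.77650439e-02,  8.01346963e-03, -5.44800173e-05]), 'position': array([ 0.25112882, -0.57192072,  0.19442746]), 'tool_rot': array([-3.14046967e+00,  9.33042307e-05,  4.13809508e-01]), 'force': array([ 0.50497827, -0.41835183, -0.69621273]), 'moment': array([-0.01129021, -0.04747641, -0.00904058]), 'finger_force': 0.0, 'grip_width': 0.08558394897685842}
scene {'vfov': 56.16046946205212, 'cx': 253.44041234424898, 'cy': 197.2374737386919, 'dist_coeffs': array([-0.0985414,  0.       ,  0.       ,  0.       ,  0.       ]), 'eye': array([1.20964484, 0.32670483, 0.93422438]), 'attitude': array([-2.4125937 , -0.01713384,  2.01896179])}
top {'vfov': 55.67147038389175, 'cx': 251.00414420583974, 'cy': 189.24587420782788, 'dist_coeffs': array([-0.08045689,  0.        ,  0.        ,  0.        ,  0.        ]), 'eye': array([0.42166373, 0.01483384, 0.96293   ]), 'attitude': array([-3.02911191, -0.01242312, -1.54254764])}
wrist {'vfov': 60.75107139916283, 'cx': 257.0135356820852, 'cy': 194.92386661182152, 'dist_coeffs': array([-0.0003592,  0.       ,  0.       ,  0.       ,  0.       ]), 'eye': array([ 0.32194235, -0.54101813,  0.37319121]), 'attitude': array([ 2.83399727e+00,  1.05131882e-03, -1.15697502e+00])}
```

View pics/top0.png

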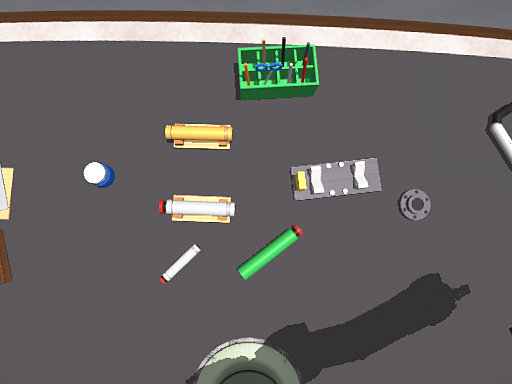

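View pics/scene0.png

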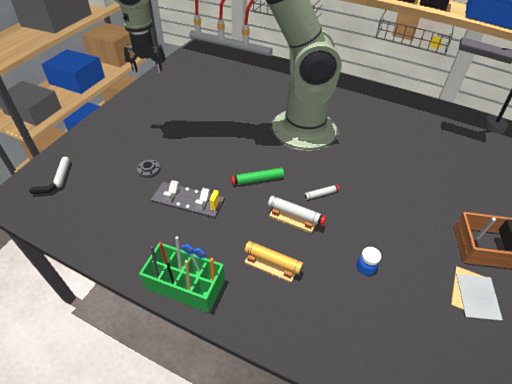

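The top view has three barrel-like things:
- (269,252) is green, so it stays.
- (180,264) is small steel, so it isn't the one.
- (200,208) is the larger steel barrel in a rest, with its red cap at (163,207). It fits the description.

The brass barrel is at (199,133). The V-block is at (336,179), with its yellow stop at (300,180) on the left (+y).

```bash
cat > m.py <<'E'
from h import *
def cloud(n,f):
    D=np.load(f);p,d=D['p'],D['d'];c=calibration(n)
    v,u=np.mgrid[0:384,0:512];uv=np.c_[u.ravel(),v.ravel()]
    X=withdepth(c,uv,d).reshape(384,512,3);X[d==0]=np.nan
    return p,X,c
def axis(P):
    m=P.mean(0);u=np.linalg.svd(P-m)[2][0];u*=np.sign(u[1]);t=(P-m)@u
    return m,u,t.min(),t.max()
E
python3 - <<'E'
from m import *
for n in("top","scene"):
    p,X,c=cloud(n,f'{n}0.npz');hsv=cv2.cvtColor(p,cv2.COLOR_BGR2HSV);H,S,V=cv2.split(hsv)
    x,y,z=X[...,0],X[...,1],X[...,2]
    red=((H<6)|(H>174))&(S>150)&(V>80);yel=(abs(H-26)<5)&(S>150)&(V>100)
    print(n,'bench z',np.nanmedian(z[(V<70)&(x>.3)&(x<.7)&(abs(y)<.5)]))
    n_,L,st,ce=cv2.connectedComponentsWithStats((red).astype(np.uint8))
    for i in range(1,n_):
        if st[i,4]>15: print('red',ce[i].round(),st[i,4],np.nanmean(X[L==i],0).round(4),'zmax',np.nanmax(z[L==i]).round(3))
    n_,L,st,ce=cv2.connectedComponentsWithStats((yel).astype(np.uint8))
    for i in range(1,n_):
        if st[i,4]>25: print('yel',ce[i].round(),st[i,4],np.nanmedian(X[L==i],0).round(4),np.nanmin(X[L==i],0).round(4),np.nanmax(X[L==i],0).round(4))
    br=(S<50)&(V>110)&(z>.02)&(z<.09)&(x>.25)&(x<.75)&(abs(y)<.5)
    n_,L,st,ce=cv2.connectedComponentsWithStats(br.astype(np.uint8))
    for i in range(1,n_):
        if st[i,4]>40:
            P=X[L==i];m,u,a,b=axis(P);print('light',ce[i].round(),st[i,4],'m',m.round(4),'u',u.round(3),'L',round(b-a,3),'zmax',P[:,2].max().round(3),'ends',(m+u*a).round(3),(m+u*b).round(3))
D=np.load('top0.npz');cv2.imwrite('pics/crop.png',cv2.resize(D['p'][110:290,140:400],None,fx=3,fy=3,interpolation=2))
E
```

```text
top bench z 0.0019514777789615967
red [304.  68.] 70 [ 0.8259 -0.117   0.1062] zmax 0.156
red [161. 206.] 51 [0.4751 0.2321 0.0505] zmax 0.06
red [298. 230.] 48 [ 0.4266 -0.117   0.0251] zmax 0.035
red [162. 280.] 25 [0.2882 0.2266 0.0194] zmax 0.024
light [360. 174.] 273 m [ 0.5741 -0.2766  0.0365] u [ 0.988  0.156 -0.006] L 0.068 zmax 0.048 ends [ 0.539 -0.282  0.037] [ 0.607 -0.271  0.036]
light [ 95. 172.] 366 m [0.5536 0.4006 0.0689] u [0.67  0.739 0.067] L 0.054 zmax 0.074 ends [0.536 0.381 0.067] [0.573 0.421 0.071]
light [316. 179.] 259 m [ 0.5571 -0.1607  0.037 ] u [ 0.99   0.143 -0.009] L 0.069 zmax 0.048 ends [ 0.522 -0.166  0.037] [ 0.591 -0.156  0.037]
light [417. 204.] 153 m [ 0.5017 -0.4338  0.0259] u [0.199 0.98  0.001] L 0.05 zmax 0.031 ends [ 0.497 -0.459  0.026] [ 0.507 -0.41   0.026]
light [200. 208.] 935 m [0.4741 0.1324 0.0563] u [ 0.01   1.    -0.002] L 0.174 zmax 0.063 ends [0.473 0.047 0.057] [0.475 0.221 0.056]
light [180. 262.] 290 m [0.3357 0.1809 0.023 ] u [-0.715  0.699 -0.005] L 0.114 zmax 0.028 ends [0.377 0.141 0.023] [0.295 0.221 0.023]
scene bench z
[... 598 characters left out ...]
8]
light [171. 190.] 162 m [ 0.5753 -0.2733  0.0344] u [ 0.986  0.163 -0.035] L 0.072 zmax 0.047 ends [ 0.538 -0.28   0.036] [ 0.609 -0.268  0.033]
light [321. 191.] 117 m [0.3372 0.1841 0.0227] u [-0.719  0.695 -0.004] L 0.117 zmax 0.027 ends [0.379 0.144 0.023] [0.295 0.225 0.022]
light [202. 198.] 162 m [ 0.5601 -0.1583  0.0353] u [ 0.987  0.149 -0.06 ] L 0.073 zmax 0.048 ends [ 0.522 -0.164  0.038] [ 0.593 -0.153  0.033]
light [294. 209.] 560 m [0.4831 0.1373 0.0533] u [ 0.01   1.    -0.001] L 0.171 zmax 0.063 ends [0.482 0.05  0.053] [0.484 0.221 0.053]
light [371. 256.] 269 m [0.558  0.4038 0.0684] u [-0.99   0.06   0.131] L 0.053 zmax 0.075 ends [0.582 0.402 0.065] [0.529 0.406 0.072]
```

View pics/crop.png

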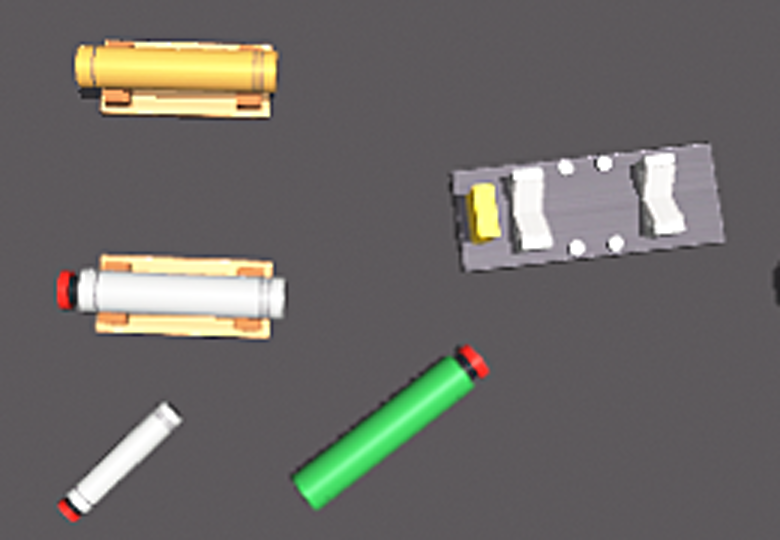

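The crop confirms the target: the large steel barrel, with its red cap and black stem showing, in the rest at crop (180,293). I'll fly over the V-block first and measure it with the wrist camera.

```bash
cat > go.py <<'E'
import sys
from h import *
x,y,z,yaw=map(float,sys.argv[1:5]);s=bot.observe()
T=R.from_euler('xyz',s['tool_rot']);G=R.from_euler('xyz',[np.pi,0,yaw])
print('dxyz',T.inv().apply(np.array([x,y,z])-s['position']).round(4),'rv',(T.inv()*G).as_rotvec().round(3),'t',s['clock'],'pos',s['position'].round(4),s['tool_rot'].round(3),'F',s['force'].round(1),'w',round(s['grip_width'],4),s['finger_force'])
E
echo '{"aperture": [0.085,0.085,0.085,0.085,0.085],"x": [0.43,0.43,0.43,0.43,0.43],"y": [-0.197,-0.197,-0.197,-0.197,-0.197],"z": [-0.055,-0.055,-0.055,-0.055,-0.055],"wx": [0,0,0,0,0],"wy": [0,0,0,0,0],"wz": [-1.3,-1.3,-1.3,-1.3,-1.3]}' | python3 -m creep 100
python3 go.py 0.566 -0.219 0.25 1.715
```

```text
clock: 0.78
position: [0.4587, -0.3388, 0.2314]
tool_rot: [3.142, 0.0, 1.357]
force: [0.0, -0.5, -0.0]
grip_width: 0.0854
finger_force: 0.0
dxyz [ 0.1398  0.0795 -0.0186] rv [-0.     0.    -0.358] t 0.775 pos [ 0.4587 -0.3388  0.2314] [3.142 0.    1.357] F [ 0.  -0.5 -0. ] w 0.0854 0.0
```

```bash
echo '{"aperture": [0.085,0.085,0.085,0.085,0.085],"x": [0.14,0.14,0.14,0.14,0.14],"y": [0.08,0.08,0.08,0.08,0.08],"z": [-0.02,-0.02,-0.02,-0.02,-0.02],"wx": [0,0,0,0,0],"wy": [0,0,0,0,0],"wz": [-0.358,-0.358,-0.358,-0.358,-0.358]}' | python3 -m creep
python3 - <<'E'
from m import *
print(bot.observe()['position'],bot.observe()['tool_rot'])
c=calibration('wrist');p,d=grab_frame('wrist');np.savez('w1.npz',p=p,d=d);cv2.imwrite('pics/w1.png',p)
v,u=np.mgrid[0:384,0:512];X=withdepth(c,np.c_[u.ravel(),v.ravel()],d).reshape(384,512,3);np.save('w1X.npy',X);print(c['eye'],c['attitude'])
E
```

```text
clock: 1.4
position: [0.5656, -0.2219, 0.2507]
tool_rot: [-3.141, 0.0, 1.709]
force: [-0.2, -0.0, 0.4]
grip_width: 0.085
finger_force: 0.0
[ 0.56562228 -0.22193204  0.25072682] [-3.14065274e+00  1.59630839e-04  1.70851311e+00]
[ 0.55498809 -0.14519945  0.42940936] [2.83403783e+00 1.02853711e-03 1.37789948e-01]
```

View pics/w1.png

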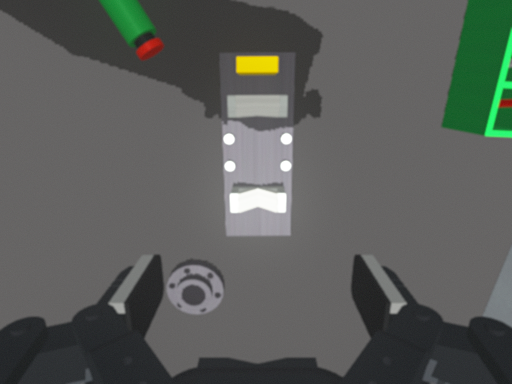

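The wrist view shows the V-block almost square to the image: yellow stop at (257,65), saddles at (258,106) and (258,200), plate from (222,53) to (292,236).

```bash
cat > vb.py <<'E'
from m import *
p=np.load('w1.npz')['p'];X=np.load('w1X.npy');hsv=cv2.cvtColor(p,cv2.COLOR_BGR2HSV)
roi=np.zeros((384,512),bool);roi[35:245,205:310]=1
x,y,z=np.moveaxis(X,2,0)
m0=roi&(z>.007)&(z<.085);ys,xs=np.where(roi&(z<.005));print('bench',np.median(z[roi&(z<.005)]))
P=X[m0][:,:2].astype(np.float32);r=cv2.minAreaRect(P*1000);print('all rect mm',r)
pl=roi&(z>.008)&(z<.018);r=cv2.minAreaRect(X[pl][:,:2].astype(np.float32)*1000);print('plate rect',r,np.median(z[pl]))
yel=roi&(abs(hsv[...,0].astype(int)-27)<8)&(hsv[...,1]>150)&(hsv[...,2]>80)
Y=X[yel];print('yel n',len(Y),'med',np.median(Y,0),'z pct',np.percentile(Y[:,2],[5,50,95]));r=cv2.minAreaRect(Y[Y[:,2]>.055][:,:2].astype(np.float32)*1000);print('yel top rect',r)
for a,b in((90,125),(180,220)):
    k=np.zeros_like(roi);k[a:b]=1;k&=roi&(z>.03)&(z<.06);S=X[k];r=cv2.minAreaRect(S[:,:2].astype(np.float32)*1000);print('saddle rect',r,S[:,2].max())
E
python3 vb.py
```

```text
bench -0.0003724474535728717
all rect mm ((565.7720336914062, -218.31594848632812), (90.00294494628906, 235.92141723632812), 8.253499984741211)
plate rect ((565.7720336914062, -218.31594848632812), (90.00294494628906, 235.92141723632812), 8.253499984741211) 0.01166904831797444
yel n 800 med [ 0.55103593 -0.11950747  0.06151881] z pct [0.01312407 0.06151881 0.06291995]
yel top rect ((552.7268676757812, -128.0218048095703), (43.19547653198242, 34.651214599609375), 7.797215938568115)
saddle rect ((557.3698120117188, -161.22080993652344), (67.71886444091797, 23.568105697631836), 7.900273323059082) 0.04597144962083888
saddle rect ((574.0339965820312, -275.27508544921875), (68.16204071044922, 25.119367599487305), 8.992594718933105) 0.04594544762219521
```

```bash
python3 go.py 0.477 0.134 0.25 1.56
```

```text
dxyz [ 0.3651 -0.039   0.0007] rv [-0.001  0.     0.148] t 1.45 pos [ 0.5655 -0.2223  0.2508] [-3.141  0.     1.708] F [ 0.1 -0.3 -0. ] w 0.0852 0.0
```

```bash
echo '{"aperture": [0.085,0.085,0.085,0.085],"x": [0.2,0.2,0.2,0.2],"y": [-0.02,-0.02,-0.02,-0.02],"z": [0,0,0,0],"wx": [0,0,0,0],"wy": [0,0,0,0],"wz": [0.074,0.074,0.074,0.074]}' | python3 -m creep >/dev/null
python3 go.py 0.477 0.134 0.25 1.56
```

```text
dxyz [ 0.1597 -0.0301  0.0016] rv [ 0.001 -0.     0.078] t 1.95 pos [ 0.5178 -0.0234  0.2516] [ 3.141 -0.     1.638] F [-0.1 -0.4 -0.1] w 0.085 0.0
```

```bash
echo '{"aperture": [0.085,0.085,0.085,0.085,0.085],"x": [0.16,0.16,0.16,0.16,0.16],"y": [-0.03,-0.03,-0.03,-0.03,-0.03],"z": [0,0,0,0,0],"wx": [0,0,0,0,0],"wy": [0,0,0,0,0],"wz": [0.078,0.078,0.078,0.078,0.078]}' | python3 -m creep >/dev/null
python3 go.py 0.477 0.134 0.25 1.56
python3 - <<'E'
from m import *
c=calibration('wrist');p,d=grab_frame('wrist');np.savez('w2.npz',p=p,d=d);cv2.imwrite('pics/w2.png',p)
v,u=np.mgrid[0:384,0:512];X=withdepth(c,np.c_[u.ravel(),v.ravel()],d).reshape(384,512,3);np.save('w2X.npy',X)
x,y,z=np.moveaxis(X,2,0);H,S,V=cv2.split(cv2.cvtColor(p,cv2.COLOR_BGR2HSV))
box=(x>.43)&(x<.53)&(y>0)&(y<.28)
m=box&(S<60)&(z>.045)&(z<.07)
n_,L,st,ce=cv2.connectedComponentsWithStats(m.astype(np.uint8));i=1+np.argmax(st[1:,4]);P=X[L==i]
print(ce[i],st[i],'zmax',np.percentile(P[:,2],99))
print('rect',cv2.minAreaRect(P[:,:2].astype(np.float32)*1000))
red=box&((H<6)|(H>174))&(S>150)&(z>.03);Q=X[red];print('red',len(Q),cv2.minAreaRect(Q[:,:2].astype(np.float32)*1000),Q[:,1].min(),Q[:,1].max())
b=P[P[:,2]>.0585];print('ridge fit',np.polyfit(b[:,1],b[:,0],1),np.polyval(np.polyfit(b[:,1],b[:,0],1),.134))
# rest board: timber
w=box&(z>.008)&(z<.016);print('board',cv2.minAreaRect(X[w][:,:2].astype(np.float32)*1000))
E
```

```text
dxyz [ 0.0039 -0.0021  0.001 ] rv [-0.     0.001 -0.005] t 2.575 pos [0.479  0.1301 0.251 ] [-3.142e+00  1.000e-03  1.555e+00] F [-0.3 -0.3  0.1] w 0.0848 0.0
[253.64719359 147.9069874 ] [ 238   72   32  155 4365] zmax 0.060893367079063745
rect ((475.0583801269531, 138.1534423828125), (178.0439910888672, 34.84358215332031), 89.2799301147461)
red 260 ((475.7738342285156, 222.34515380859375), (29.317827224731445, 30.92581558227539), 89.53994750976562) 0.20765123468332877 0.23708708551311658
ridge fit [0.01092013 0.47394276] 0.47540605484206105
board ((475.538818359375, 137.2950439453125), (149.74314880371094, 66.03160858154297), 89.4361572265625)
```

View pics/w2.png

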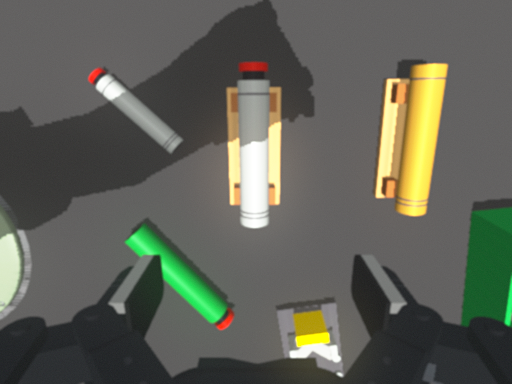

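The barrel is at (255,148) in the wrist view, with its cap and black stem at (253,68) and the brass barrel well clear at (420,140). The measured axis is x=0.4755, the middle is y≈0.135 and the top is 0.061. The rest's centre agrees.

```bash
python3 go.py 0.4755 0.136 0.06 1.56 | cut -c1-80
echo '{"aperture": [0.07,0.07,0.07,0.07],"x": [0.006,0.006,0.006,0.006],"y": [-0.0035,-0.0035,-0.0035,-0.0035],"z": [0.06,0.12,0.15,0.15],"wx": [0,0,0,0],"wy": [0,0,0,0],"wz": [-0.005,-0.005,-0.005,-0.005]}' | python3 -m creep > /dev/null
python3 go.py 0.4755 0.136 0.0235 1.56
```

```text
dxyz [ 0.0061 -0.0037  0.1909] rv [-0.     0.001 -0.005] t 2.625 pos [0.4791 0.1
dxyz [-0.0002  0.0014  0.0761] rv [-0.003  0.001  0.001] t 3.125 pos [0.4744 0.1363 0.0996] [-3.138e+00  1.000e-03  1.561e+00] F [ 0.6 -0.1  0.9] w 0.0699 0.0
```

```bash
echo '{"aperture": [0.07,0.07,0.07,0.07],"x": [0,0,0,0],"y": [0.001,0.001,0.001,0.001],"z": [0.03,0.055,0.076,0.077],"wx": [0,0,0,0],"wy": [0,0,0,0],"wz": [0,0,0,0]}' | python3 -m creep > /dev/null
python3 go.py 0.4755 0.136 0.0235 1.56
```

```text
dxyz [-0.0013 -0.0012  0.0011] rv [0.    0.    0.001] t 3.625 pos [0.4767 0.1373 0.0246] [3.142 0.    1.561] F [ 0.6 -0.6  0.2] w 0.0698 0.0
```

Next I close the gripper on the barrel.

```bash
echo '{"aperture": [0.03,0.03,0.03,0.03,0.03],"x": [0,0,0,0,0],"y": [-0.001,-0.001,-0.001,-0.001,-0.001],"z": [0,0,0,0,0],"wx": [0,0,0,0,0],"wy": [0,0,0,0,0],"wz": [0,0,0,0,0]}' | python3 -m creep 100
echo '{"aperture": [0.03,0.03],"x": [0,0],"y": [0,0],"z": [0,0],"wx": [0,0],"wy": [0,0],"wz": [0,0]}' | python3 -m creep 100
```

```text
clock: 4.25
position: [0.4752, 0.1379, 0.0242]
tool_rot: [3.142, -0.0, 1.562]
force: [0.5, -0.1, -1.0]
grip_width: 0.0301
finger_force: 0.0
clock: 4.5
position: [0.4752, 0.1379, 0.0241]
tool_rot: [-3.142, -0.0, 1.562]
force: [0.8, 0.1, -1.2]
grip_width: 0.0297
finger_force: 0.0
```

The opening is 30 mm with no grip force, although the barrel is 36 mm across. I'll look before doing anything else.

Run:
```python
from h import *
p,d=grab_frame('wrist');q,e=grab_frame('scene');cv2.imwrite('pics/w3.png',np.hstack([cv2.resize(p,(400,300)),cv2.resize(q[140:290,200:400],(400,300),interpolation=2)]))
```

```text
(no output)
```

View pics/w3.png

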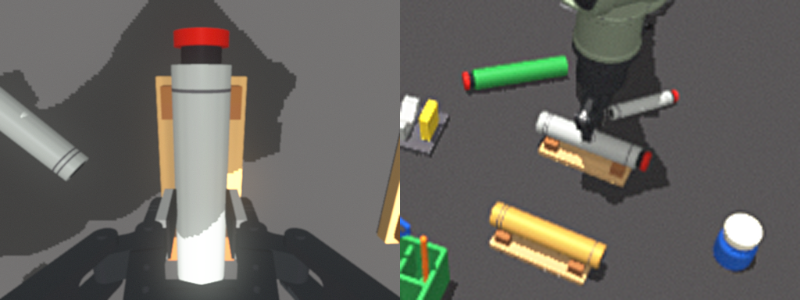

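The left half (wrist) shows the fingers straddling the barrel, pads at (172,215) and (238,215). They look just short of contact. I'll command full closing.

```bash
echo '{"aperture": [0.0,0.0,0.0,0.0],"x": [0,0,0,0],"y": [0,0,0,0],"z": [0,0,0,0],"wx": [0,0,0,0],"wy": [0,0,0,0],"wz": [0,0,0,0]}' | python3 -m creep 100
```

```text
clock: 5.1
position: [0.4752, 0.1379, 0.0241]
tool_rot: [-3.142, -0.0, 1.562]
force: [-0.6, 0.3, -0.1]
grip_width: 0.0001
finger_force: 0.0
```

Run:
```python
from m import *
c=calibration('wrist');p,d=grab_frame('wrist');cv2.imwrite('pics/w4.png',cv2.resize(p[150:384,130:390],None,fx=2.5,fy=2.5))
v,u=np.mgrid[0:384,0:512];X=withdepth(c,np.c_[u.ravel(),v.ravel()],d).reshape(384,512,3)
x,y,z=np.moveaxis(X,2,0);H,S,V=cv2.split(cv2.cvtColor(p,cv2.COLOR_BGR2HSV))
red=((H<6)|(H>174))&(S>150)&(z>.03)&(abs(x-.475)<.05);Q=X[red];print('red',Q.min(0),Q.max(0))
for yy in(.05,.07,.1,.12,.137,.15,.17,.2):
    k=(abs(y-yy)<.003)&(abs(x-.475)<.06)&(z>.02)&(z<.1);P=X[k]
    if len(P): print(yy,len(P),P[:,2].max().round(4),P[P[:,2]>.045][:,0].min().round(4),P[P[:,2]>.045][:,0].max().round(4))
print(bot.observe())
```

```text
red [0.46043019 0.2153128  0.0344492 ] [0.49148423 0.23706007 0.20280395]
0.137 229 0.0988 0.4575 0.4925
0.15 2168 0.1 0.4579 0.4926
0.17 847 0.0613 0.4583 0.4932
0.2 1374 0.0616 0.4585 0.4934
{'clock': 5.15, 'qpos': array([-0.08727223,  0.61668578, -0.41854983,  2.04922605,  0.45462802,
        0.56486173, -0.83542205]), 'qd': array([ 3.64476438e-04,  1.54057493e-05, -2.03303021e-03, -1.38220346e-03,
       -1.37733819e-03, -6.73651532e-04, -6.51259808e-04]), 'joint_efforts': array([ 5.20154445e-04, -8.34603882e+01, -6.13144711e+00, -2.08895409e+01,
        1.11002085e-02,  1.41586344e-03,  9.61967044e-05]), 'position': array([0.47519013, 0.13790943, 0.02410748]), 'tool_rot': array([3.14158820e+00, 8.05878048e-06, 1.56229825e+00]), 'force': array([-0.17930575,  0.61480127, -0.43478685]), 'moment': array([-0.01477696,  0.02685556, -0.01889502]), 'finger_force': 0.0, 'grip_width': -0.0002945885863655168}
```

View pics/w4.png

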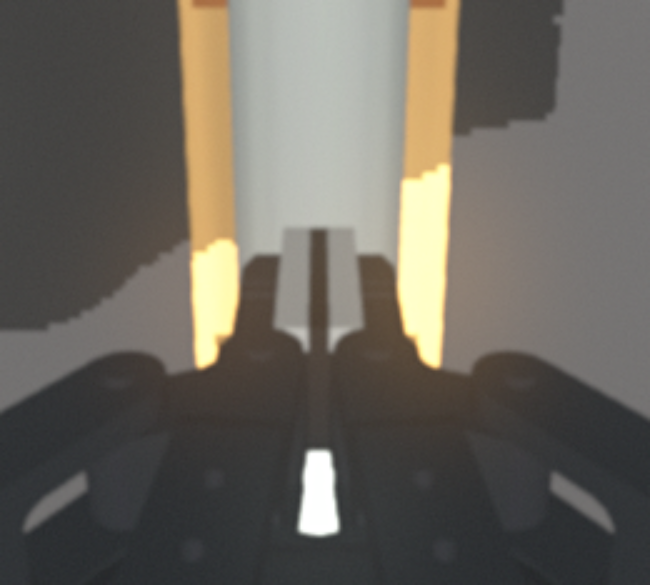

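The closed pads at crop (319,230) are in front of the barrel, so it looks as if they are above it. I'll measure where the fingertips really are.

Run:
```python
from m import *
c=calibration('wrist');p,d=grab_frame('wrist');print('eye',c['eye'],c['attitude'])
for u,v in((245,243),(250,243),(265,243),(268,243),(250,260),(250,270),(257,225),(257,235),(240,255),(240,270)):
    print((u,v),withdepth(c,[(u,v)],d)[0].round(4),d[v,u].round(4))
for n in('top','scene'):
    c=calibration(n);p,d=grab_frame(n);v,u=np.mgrid[0:384,0:512];X=withdepth(c,np.c_[u.ravel(),v.ravel()],d).reshape(384,512,3)
    cv2.imwrite(f'pics/{n}5.png',p)
    Kc=K(c);Rm=rot(c['attitude']);q=(np.array([.4752,.1379,.0241])-c['eye'])
    uv=cv2.projectPoints(np.array([[.4752,.1379,.0241],[.4752,.1379,.07],[.4752,.1379,.1]]),*(lambda M:(cv2.Rodrigues(M)[0],-M@np.array(c['eye'])))(Rm.T),Kc,np.array(c['dist_coeffs']))[0];print(n,uv.reshape(-1,2).round(1))
    k=(abs(X[...,0]-.475)<.05)&(abs(X[...,1]-.137)<.02)&(X[...,2]>.005)&(X[...,2]<.16);print(len(X[k]))
    V=cv2.cvtColor(p,6);kk=k&(V<70);P=X[kk];
    if len(P):print('dark lowest',P[np.argsort(P[:,2])][:5].round(3))
s=cv2.imread('pics/scene5.png')[150:250,230:360];cv2.imwrite('pics/s5.png',cv2.resize(s,None,fx=5,fy=5,interpolation=2))
```

```text
eye [0.47566703 0.2153127  0.20280415] [ 2.83420022e+00  1.28530304e-04 -8.50356168e-03]
(245, 243) [0.4696 0.1489 0.0662] 0.1503
(250, 243) [0.4719 0.1493 0.0672] 0.1492
(265, 243) [0.4788 0.1487 0.0661] 0.1504
(268, 243) [0.4801 0.1488 0.0663] 0.1502
(250, 260) [0.4722 0.1488 0.0821] 0.1352
(250, 270) [0.4723 0.1487 0.0898] 0.1279
(257, 225) [0.4751 0.1553 0.0605] 0.1538
(257, 235) [0.4751 0.1503 0.0607] 0.1551
(240, 255) [0.4675 0.1455 0.0714] 0.1464
(240, 270) [0.4681 0.1452 0.0838] 0.1346
top [[199.5 208. ]
 [197.1 206.9]
 [195.4 206.1]]
0
scene [[293.9 213.5]
 [295.4 204.3]
 [296.4 198.1]]
357
dark lowest [[0.484 0.137 0.071]
 [0.488 0.144 0.073]
 [0.489 0.142 0.074]
 [0.486 0.14  0.074]
 [0.489 0.135 0.074]]
```

View pics/s5.png

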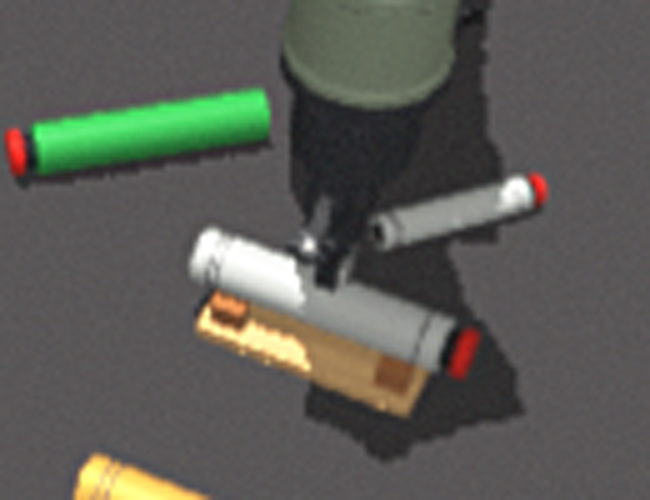

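Run:
```python
from m import *
for f,tz in(('w2X.npy',.251),('w1X.npy',.2508)):
    X=np.load(f)
    for u,v in((140,262),(152,262),(155,258),(150,275),(360,262),(372,262),(120,300)): print(f,(u,v),X[v,u].round(4),'below/above tcp',(X[v,u,2]-tz).round(4))
    k=X[240:300,100:420];k=k[(k[...,2]>.15)];print('lowest finger pts',k[np.argsort(k[:,2])][:5].round(4))
```

```text
w2X.npy (140, 262) [0.4315 0.1421 0.3111] below/above tcp 0.0601
w2X.npy (152, 262) [0.4364 0.1421 0.3112] below/above tcp 0.0602
w2X.npy (155, 258) [0.4367 0.1421 0.308 ] below/above tcp 0.057
w2X.npy (150, 275) [0.4368 0.1391 0.3161] below/above tcp 0.0651
w2X.npy (360, 262) [0.5218 0.1392 0.3084] below/above tcp 0.0574
w2X.npy (372, 262) [0.5257 0.1406 0.3111] below/above tcp 0.0601
w2X.npy (120, 300) [0.4337 0.1423 0.3369] below/above tcp 0.0859
lowest finger pts [[0.4362 0.1288 0.2992]
 [0.5221 0.1356 0.2994]
 [0.4364 0.134  0.2994]
 [0.5217 0.1277 0.2996]
 [0.5218 0.1257 0.2998]]
w1X.npy (140, 262) [ 0.5169 -0.2174  0.3109] below/above tcp 0.0601
w1X.npy (152, 262) [ 0.5218 -0.2165  0.3112] below/above tcp 0.0604
w1X.npy (155, 258) [ 0.5219 -0.2167  0.3074] below/above tcp 0.0566
w1X.npy (150, 275) [ 0.5224 -0.22    0.3152] below/above tcp 0.0644
w1X.npy (360, 262) [ 0.6061 -0.2059  0.3092] below/above tcp 0.0584
w1X.npy (372, 262) [ 0.6103 -0.2045  0.3107] below/above tcp 0.0599
w1X.npy (120, 300) [ 0.5185 -0.2178  0.3354] below/above tcp 0.0846
lowest finger pts [[ 0.6093 -0.2242  0.299 ]
 [ 0.609  -0.2231  0.2991]
 [ 0.6075 -0.2128  0.2993]
 [ 0.609  -0.2235  0.2994]
 [ 0.523  -0.2239  0.2996]]
```

By depth, the open fingertips sit 48 mm above the reported TCP. Allowing the 13 mm swing, that is about 36 mm when shut. So the real fingertips were just above the barrel (z≈0.062), which fits the zero force. I'll trust the measurement, open, go down partway and check the fingertip height again.

```bash
echo '{"aperture": [0.07,0.07,0.07,0.07,0.07],"x": [0,0,0,0,0],"y": [0,0,0,0,0],"z": [-0.01,-0.01,-0.01,0,0.02],"wx": [0,0,0,0,0],"wy": [0,0,0,0,0],"wz": [0,0,0,0,0]}' | python3 -m creep 100
echo '{"aperture": [0.07],"x": [0],"y": [0],"z": [0],"wx": [0],"wy": [0],"wz": [0]}' | python3 -m creep
cat > tip.py <<'E'
from m import *
s=bot.observe();c=calibration('wrist');p,d=grab_frame('wrist')
v,u=np.mgrid[0:384,0:512];X=withdepth(c,np.c_[u.ravel(),v.ravel()],d).reshape(384,512,3)
P=X[200:384].reshape(-1,3);P=P-s['position'];r=R.from_euler('xyz',s['tool_rot']).inv().apply(P)
for sg in(1,-1):
    Q=r[(sg*r[:,1]>s['grip_width']/2-.004)&(sg*r[:,1]<s['grip_width']/2+.03)&(abs(r[:,0])<.02)&(r[:,2]>-.1)]
    Q=Q[Q[:,2]+.0<.012];h=np.sort(Q[:,2]);print(sg,len(Q),'tip z tool',np.percentile(h,[90,97,99]).round(4),h[-3:].round(4),'inner',np.abs(Q[:,1]).min().round(4))
E
python3 tip.py
```

```text
clock: 5.92
position: [0.4755, 0.1379, 0.0035]
tool_rot: [3.141, -0.0, 1.562]
force: [0.0, 0.2, -0.0]
grip_width: 0.07
finger_force: 0.0
clock: 6.05
position: [0.4741, 0.1377, 0.0027]
tool_rot: [-3.139, 0.001, 1.563]
force: [-0.4, -0.1, 1.1]
grip_width: 0.0701
finger_force: 0.0
1 10380 tip z tool [0.003  0.0035 0.0038] [0.0045 0.0046 0.0047] inner 0.0311
-1 10321 tip z tool [0.0032 0.0038 0.0041] [0.0048 0.0048 0.0049] inner 0.0311
```

```bash
sed -i 's/Q=Q\[Q\[:,2\]+.0<.012\]/Q=Q[Q[:,2]<s["position"][2]-.018]/' tip.py; python3 tip.py
```

```text
1 7481 tip z tool [-0.0596 -0.0508 -0.047 ] [-0.0435 -0.0435 -0.0433] inner 0.0308
-1 7469 tip z tool [-0.0596 -0.0507 -0.0471] [-0.0437 -0.0436 -0.0434] inner 0.0309
```

The fingertip offset is confirmed: about 43 mm at this opening, so about 38 mm at 36 mm. I'll go down 18 mm more and close.

```bash
echo '{"aperture": [0.07,0.07,0.07],"x": [0,0,0],"y": [0,0,0],"z": [0.01,0.018,0.018],"wx": [0,0,0],"wy": [0,0,0],"wz": [0,0,0]}' | python3 -m creep 100
echo '{"aperture": [0.0,0.0,0.0,0.0,0.0],"x": [0,0,0,0,0],"y": [0,0,0,0,0],"z": [0,0,0,0,0],"wx": [0,0,0,0,0],"wy": [0,0,0,0,0],"wz": [0,0,0,0,0]}' | python3 -m creep 100
```

```text
clock: 6.52
position: [0.4748, 0.1378, -0.0145]
tool_rot: [-3.141, 0.0, 1.562]
force: [-0.0, -0.2, 0.1]
grip_width: 0.0705
finger_force: 0.0
clock: 7.15
position: [0.4754, 0.1379, -0.0135]
tool_rot: [3.141, -0.0, 1.562]
force: [-1.2, -0.4, 5.4]
grip_width: 0.0332
finger_force: 98.7
```

```bash
echo '{"aperture": [0.0,0.0,0.0,0.0,0.0],"x": [0,0,0,0,0],"y": [0,0,0,0,0],"z": [-0.02,-0.06,-0.1,-0.14,-0.14],"wx": [0,0,0,0,0],"wy": [0,0,0,0,0],"wz": [0,0,0,0,0]}' | python3 -m creep 100
cat > bar.py <<'E'
from m import *
# barrel in hand: axis & cap from wrist cam, expressed in tool frame
s=bot.observe();c=calibration('wrist');p,d=grab_frame('wrist')
v,u=np.mgrid[0:384,0:512];X=withdepth(c,np.c_[u.ravel(),v.ravel()],d).reshape(384,512,3)
r=R.from_euler('xyz',s['tool_rot']).inv().apply((X-s['position']).reshape(-1,3)).reshape(X.shape)
H,S,V=cv2.split(cv2.cvtColor(p,cv2.COLOR_BGR2HSV))
near=(abs(r[...,1])<.03)&(r[...,2]<-.015)&(r[...,2]>-.09)
red=near&((H<6)|(H>174))&(S>150)&(r[...,0]>.06);Q=r[red];print('t',s['clock'],'red x',np.percentile(Q[:,0],[1,99]).round(4),'y',Q[:,1].min().round(4),Q[:,1].max().round(4),'ztop',Q[:,2].min().round(4))
b=near&(S<70)&(V>60)&(r[...,0]>.02)&(r[...,0]<.083);P=r[b]
for a in(.025,.04,.055,.07):
    k=P[abs(P[:,0]-a)<.004];print(a,len(k),'y mid',((np.percentile(k[:,1],2)+np.percentile(k[:,1],98))/2).round(4),'ztop',np.percentile(k[:,2],2).round(4))
print('silver end x',np.percentile(r[near&(S<70)&(V>90)&(r[...,0]>.02)][:,0],99.5))
print('world TCP',s['position'],s['tool_rot'],'w',s['grip_width'],s['finger_force'],s['force'])
E
python3 bar.py
```

```text
clock: 7.78
position: [0.4765, 0.1382, 0.1285]
tool_rot: [3.137, -0.001, 1.562]
force: [0.2, 0.3, -3.2]
grip_width: 0.0338
finger_force: 100.9
t 7.775 red x [0.0908 0.0988] y -0.0158 0.0155 ztop -0.0729
0.025 1733 y mid -0.0001 ztop -0.0738
0.04 1956 y mid -0.0 ztop -0.0737
0.055 2197 y mid -0.0 ztop -0.0738
0.07 2513 y mid -0.0 ztop -0.0739
silver end x 0.08083611606309372
world TCP [0.47652768 0.13815767 0.12849508] [ 3.13735094e+00 -9.69715009e-04  1.56167451e+00] w 0.03382107670634148 100.87974429130554 [ 0.19126106  0.31856329 -3.23589231]
```

The barrel is held: the force is its 3.2 N weight, it is straight in the tool, its axis is 55.8 mm above the reported TCP, and its origin is at tool x≈-4 mm with the cap at joint ≈0. Next I carry it to 22 mm short of the seat.

```bash
python3 go.py 0.5684 -0.2361 0.12 1.7153
```

```text
dxyz [-0.373   0.0961  0.007 ] rv [ 0.002 -0.    -0.154] t 7.825 pos [0.4757 0.1377 0.1269] [ 3.14  -0.     1.562] F [ 0.2 -0.9 -4.1] w 0.0332 100.87918996810913
```

```bash
echo '{"aperture": [0.0,0.0,0.0,0.0,0.0],"x": [-0.04,-0.09,-0.14,-0.19,-0.24],"y": [0.01,0.023,0.036,0.049,0.062],"z": [0,0,0,0,0],"wx": [0,0,0,0,0],"wy": [0,0,0,0,0],"wz": [-0.02,-0.04,-0.06,-0.08,-0.1]}' | python3 -m creep >/dev/null
echo '{"aperture": [0.0,0.0,0.0,0.0,0.0],"x": [-0.05,-0.09,-0.12,-0.12,-0.12],"y": [0.012,0.022,0.03,0.03,0.03],"z": [0,0,0,0,0],"wx": [0,0,0,0,0],"wy": [0,0,0,0,0],"wz": [-0.02,-0.04,-0.05,-0.05,-0.05]}' | python3 -m creep >/dev/null
python3 go.py 0.5684 -0.2361 0.12 1.7153
```

```text
dxyz [-0.0166 -0.0093  0.0048] rv [-0.002 -0.001 -0.002] t 9.075 pos [ 0.5753 -0.2184  0.1248] [-3.140e+00 -1.000e-03  1.713e+00] F [ 0.9  0.7 -3.9] w 0.0338 100.68694710731506
```

```bash
echo '{"aperture": [0.0,0.0,0.0,0.0,0.0],"x": [-0.0166,-0.0166,-0.0166,-0.0166,-0.0166],"y": [-0.0093,-0.0093,-0.0093,-0.0093,-0.0093],"z": [0.02,0.04,0.06,0.07,0.07],"wx": [0,0,0,0,0],"wy": [0,0,0,0,0],"wz": [-0.002,-0.002,-0.002,-0.002,-0.002]}' | python3 -m creep >/dev/null
python3 go.py 0.5684 -0.2361 0.02 1.7153; python3 bar.py
```

```text
dxyz [ 0.0004 -0.0004  0.0353] rv [-0.001 -0.001 -0.   ] t 9.7 pos [ 0.5689 -0.2365  0.0553] [-3.141e+00 -1.000e-03  1.715e+00] F [ 0.2  0.1 -3. ] w 0.0338 100.6873869895935
t 9.7 red x [0.0909 0.0984] y -0.0157 0.0152 ztop -0.0727
0.025 1746 y mid -0.0001 ztop -0.0737
0.04 1963 y mid -0.0 ztop -0.0737
0.055 2220 y mid -0.0 ztop -0.0738
0.07 2506 y mid -0.0 ztop -0.0739
silver end x 0.08090714653480158
world TCP [ 0.56889296 -0.23647082  0.05529103] [-3.14062616e+00 -8.49460685e-04  1.71492227e+00] w 0.033812703702038496 100.6873869895935 [ 0.16554037  0.14350863 -2.98145551]
```

```bash
echo '{"aperture": [0.0,0.0,0.0,0.0,0.0],"x": [0,0,0,0,0],"y": [-0.0004,-0.0004,-0.0004,-0.0004,-0.0004],"z": [0.02,0.035,0.045,0.054,0.058],"wx": [0,0,0,0,0],"wy": [0,0,0,0,0],"wz": [0,0,0,0,0]}' | python3 -m creep |tail -6
echo '{"aperture": [0.0,0.0,0.0],"x": [0,0,0],"y": [0,0,0],"z": [0.002,0.004,0.004],"wx": [0,0,0],"wy": [0,0,0],"wz": [0,0,0]}' | python3 -m creep 100
python3 go.py 0.5684 -0.2361 -0.0078 1.7153
```

```text
clock: 10.38
position: [0.5686, -0.2371, -0.0025]
tool_rot: [-3.141, -0.0, 1.714]
force: [-0.0, 0.2, -2.4]
grip_width: 0.0332
finger_force: 100.7
clock: 10.75
position: [0.5687, -0.2372, -0.0058]
tool_rot: [3.141, 0.0, 1.714]
force: [-0.5, -0.4, -3.1]
grip_width: 0.0335
finger_force: 100.7
dxyz [ 0.0012 -0.0002  0.002 ] rv [ 0.     0.    -0.001] t 10.75 pos [ 0.5687 -0.2372 -0.0058] [3.141 0.    1.714] F [-0.5 -0.4 -3.1] w 0.0335 100.6873369216919
```

Contact should come within 2 mm, so I go down in small steps and watch the force.

```bash
echo '{"aperture": [0.0,0.0,0.0],"x": [0,0,0],"y": [0,0,0],"z": [0.001,0.002,0.002],"wx": [0,0,0],"wy": [0,0,0],"wz": [0,0,0]}' | python3 -m creep |sed -n 2,4p
echo '{"aperture": [0.0,0.0],"x": [0,0],"y": [0,0],"z": [0.001,0.001],"wx": [0,0],"wy": [0,0],"wz": [0,0]}' | python3 -m creep |sed -n 2,4p
echo '{"aperture": [0.0,0.0],"x": [0,0],"y": [0,0],"z": [0.001,0.001],"wx": [0,0],"wy": [0,0],"wz": [0,0]}' | python3 -m creep |sed -n 2,4p
```

```text
position: [0.5688, -0.2373, -0.007]
tool_rot: [3.141, 0.001, 1.714]
force: [-5.7, 1.6, 13.3]
position: [0.5689, -0.2374, -0.0071]
tool_rot: [3.141, 0.001, 1.714]
force: [-12.2, 3.5, 29.3]
position: [0.5689, -0.2373, -0.0073]
tool_rot: [3.141, 0.001, 1.714]
force: [-18.4, 5.5, 46.8]
```

It's seated: both V faces carry load, about 50 N down with a slight bias to the far face. I'll ease off, centre it by 1 mm, then push along the V.

```bash
echo '{"aperture": [0.0,0.0,0.0],"x": [0,0,0],"y": [-0.001,-0.001,-0.001],"z": [-0.001,-0.0022,-0.0022],"wx": [0,0,0],"wy": [0,0,0],"wz": [0,0,0]}' | python3 -m creep |sed -n 2,4p
echo '{"aperture": [0.0,0.0,0.0,0.0],"x": [0.003,0.006,0.009,0.009],"y": [0,0,0,0],"z": [0,0,0,0],"wx": [0,0,0,0],"wy": [0,0,0,0],"wz": [0,0,0,0]}' | python3 -m creep |sed -n 2,4p; python3 bar.py
```

```text
position: [0.5682, -0.2374, -0.0074]
tool_rot: [3.141, 0.0, 1.714]
force: [0.2, 0.4, 6.0]
position: [0.567, -0.2288, -0.0074]
tool_rot: [3.141, 0.001, 1.714]
force: [2.2, -3.5, 5.5]
t 12.5 red x [0.0909 0.0984] y -0.0209 0.0152 ztop -0.0735
0.025 2113 y mid -0.0 ztop -0.0737
0.04 2367 y mid 0.0 ztop -0.0737
0.055 2612 y mid -0.0 ztop -0.0738
0.07 3810 y mid 0.0 ztop -0.0738
silver end x 0.08740916870818966
world TCP [ 0.56701635 -0.22879368 -0.00740933] [3.14059157e+00 9.04216941e-04 1.71417772e+00] w 0.03382686958875522 101.5057897567749 [ 2.18831026 -3.52251301  5.51214844]
```

```bash
echo '{"aperture": [0.0,0.0,0.0,0.0,0.0],"x": [0.003,0.006,0.009,0.011,0.011],"y": [0,0,0,0,0],"z": [0,0,0,0,0],"wx": [0,0,0,0,0],"wy": [0,0,0,0,0],"wz": [0,0,0,0,0]}' | python3 -m creep |sed -n 2,4p
echo '{"aperture": [0.0,0.0,0.0],"x": [0.001,0.002,0.002],"y": [0,0,0],"z": [0,0,0],"wx": [0,0,0],"wy": [0,0,0],"wz": [0,0,0]}' | python3 -m creep |sed -n 2,4p
echo '{"aperture": [0.0,0.0,0.0],"x": [0.001,0.002,0.002],"y": [0,0,0],"z": [0,0,0],"wx": [0,0,0],"wy": [0,0,0],"wz": [0,0,0]}' | python3 -m creep |sed -n 2,4p
```

```text
position: [0.5655, -0.2187, -0.0074]
tool_rot: [3.14, 0.002, 1.714]
force: [4.8, -7.8, 3.8]
position: [0.5653, -0.217, -0.0074]
tool_rot: [3.14, 0.002, 1.713]
force: [4.4, -8.6, 4.2]
position: [0.565, -0.215, -0.0074]
tool_rot: [3.14, 0.002, 1.713]
force: [4.9, -8.9, 4.1]
```

```bash
echo '{"aperture": [0.0,0.0],"x": [0.001,0.001],"y": [0,0],"z": [0,0],"wx": [0,0],"wy": [0,0],"wz": [0,0]}' | python3 -m creep |sed -n 2,4p
echo '{"aperture": [0.0,0.0],"x": [0.001,0.001],"y": [0,0],"z": [0,0],"wx": [0,0],"wy": [0,0],"wz": [0,0]}' | python3 -m creep |sed -n 2,4p; python3 bar.py
```

```text
position: [0.565, -0.2148, -0.0073]
tool_rot: [3.14, 0.003, 1.713]
force: [5.8, -10.9, 1.6]
position: [0.5649, -0.2147, -0.0073]
tool_rot: [3.14, 0.004, 1.712]
force: [6.9, -16.5, -0.2]
t 14.425 red x [0.0812 0.0881] y -0.0158 0.0151 ztop -0.0733
0.025 2106 y mid -0.0 ztop -0.0736
0.04 2244 y mid -0.0004 ztop -0.0737
0.055 3356 y mid -0.0 ztop -0.0738
0.07 3122 y mid 0.0001 ztop -0.0739
silver end x 0.08858541928495445
world TCP [ 0.5649291  -0.21471731 -0.00729637] [3.1398402  0.00365709 1.71241606] w 0.03340409840026546 101.21221661567688 [  6.92272475 -16.49821514  -0.19444716]
```

The cap is home: the red flange moved back 10 mm against the barrel, and the push has stalled against the stop. Now I press down.

```bash
echo '{"aperture": [0.0,0.0,0.0,0.0],"x": [0.0005,0.0005,0.0005,0.0005],"y": [0.0003,0.0003,0.0003,0.0003],"z": [0.001,0.002,0.0025,0.0025],"wx": [0,0,0,0],"wy": [0,0,0,0],"wz": [0,0,0,0]}' | python3 -m creep |sed -n 2,7p; echo '{"aperture": [0.0,0.0,0.0],"x": [0,0,0],"y": [0,0,0],"z": [0,0,0],"wx": [0,0,0],"wy": [0,0,0],"wz": [0,0,0]}' | python3 -m creep; python3 bar.py
```

```text
position: [0.5651, -0.2148, -0.0076]
tool_rot: [3.14, 0.005, 1.712]
force: [-7.9, -15.2, 43.3]
grip_width: 0.0337
finger_force: 106.1
clock: 15.35
position: [0.5651, -0.2148, -0.0077]
tool_rot: [3.14, 0.005, 1.712]
force: [-8.1, -16.0, 43.1]
grip_width: 0.0335
finger_force: 106.1
t 15.35 red x [0.0812 0.0881] y -0.0212 0.0147 ztop -0.0736
0.025 2118 y mid 0.0 ztop -0.074
0.04 2239 y mid 0.0001 ztop -0.0741
0.055 3387 y mid -0.0 ztop -0.0742
0.07 3179 y mid 0.0001 ztop -0.0744
silver end x 0.08857802063911906
world TCP [ 0.56513208 -0.21481057 -0.00766611] [3.1398917  0.00531785 1.71207766] w 0.03347815064597449 106.10333204269409 [ -8.09335227 -16.00925964  43.11999929]
```

Everything is steady: 43 N down, so by the force balance both V faces carry over 20 N. About 15 N presses the cap on the stop, tilt is within 0.005 rad, and the grip is 106 N. I'm handing in.

```bash
python3 -c "
from workcell import job;print(job.job_done())"
```

```text
the job is handed in; nothing more can be done
None
```

The job is handed in (no verdict was returned): the steel barrel lies in the V-block with its cap pushed home against the stop, still gripped and pressed down with about 43 N; the arm never went near the brass barrel, flange or jar.

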